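# Feed a stone blank under the sprung pointer and hold the pointer at its mark

## Task

On the green jig, pull the sprung feed slide by its upright wooden handle until its index is level with the steel mark post, so that it pushes the stone blank under the pointer line, then let the slide go fully home and leave the blank there. Then pull the telescoping pointer rod out of its sleeve by its wooden grip tab, against its spring, until the ring on the rod has just come out of the sleeve, and finish while still holding it steady there, its point over the middle of the blank. Leave the other things on the bench where they are.

Things in the scene. Friction and masses are not known exactly. Their poses are not given: they have to be found in the camera images.
- jig: green steel jig bolted to the bench. Origin at table height on the middle line of its feed channel; x along the channel away from the robot, y left across it, z up. Channel: floor 12 mm above the table, x -120 to +123 mm, 50 mm wide inside, walls 20 mm high. Right of it the pointer sleeve, a level tube 22 mm thick along y (x -53, y -275 to -125, axis z 70 mm) on two green blocks
- feed (a joint): pull of the sprung feed slide, m: 0 home at the channel's far end, grows along jig -x (towards the robot); 0.100 = index level with the mark post; stop at 0.125. Spring about 3 N at 0, 8 N at 0.100; let go, it runs home by itself in under 1 s. Its steel pusher (16 mm long, 44 mm wide) shoves the blank ahead of it and does not draw it back
- feed_grip (a point): grip point in the feed slide's upright wooden handle, 95 mm above the table; handle 16 mm thick (jig x), 24 mm wide (jig y), free from 43 to 112 mm above the table. At home at jig x +85 mm, y 0. The pusher face that meets the blank is 8 mm towards jig -x from it
- feed_index (a point): outer end of the slide's index tongue, a 4 mm thick steel finger standing out to the left over the channel wall, 36 mm above the table, at the handle's jig x
- feed_mark (a point): top of the slide's length mark: a thin steel post (4 mm thick in jig x, top 60 mm above the table) just outside the left channel wall at jig x -15 mm, y +46 mm
- blank: stone blank: pale block 60 (jig x) by 44 (jig y) by 30 mm high, 0.15 to 0.29 kg, the only stone in the channel, lying on its floor 3 to 51 mm ahead of the pusher. Origin at the centre of its underside. With the slide at its mark the blank's centre is at jig x -53 mm, under the pointer line
- pointer (a joint): pull of the telescoping pointer rod out of its sleeve, m: 0 home, grows along jig +y (left, across the channel); 0.080 = its length mark (the ring on the rod has just wholly come out of the sleeve); stop at 0.105. Inner spring about 4.5 N at 0, 12 N at 0.080; let go, it springs home
- tab_grip (a point): grip point, 106 mm above the table, in the upright wooden grip tab on the end of the pointer rod, 14 mm thick (jig y), 24 mm wide (jig x), 64 to 126 mm above the table. The 12 mm thick rod runs level along jig y below it (top at 76 mm): keep fingers that straddle the tab along jig y above that. At home at jig x -53, y -80 mm; at the mark y 0
- pointer_tip (a point): the brass point under the end of the rod, straight below the grip tab, 52 mm above the table (10 mm above the blank's top, which is at 42 mm)
- sleeve_mouth (a point): centre of the sleeve's open end, where the rod comes out. The length mark is a dark steel ring, 17 mm across and 4 mm wide, on the rod: hidden in the sleeve until about 76 mm of pull, wholly out at 80 mm
- offcut: thin rectangular stone offcut, 62 x 50 x 18 mm, lying flat right of the channel; not part of the job
- wheel: grey grinding wheel with a hub, 64 mm across, 24 mm high, lying flat at the far side of the pointer sleeve; not part of the job
- gouge: hand gouge with a wooden handle, 170 mm long, lying left of the channel; not part of the job
- paste_jar: glass jar with a metal cap, 52 mm across, 55 mm high, standing left of and beyond the channel; not part of the job
- seal_blank: upright round stick of reddish stone, 26 mm across, 50 mm high, left of the channel's near end; not part of the job
- dust_brush: brush with a wooden handle, 160 mm long, lying on the robot's side of the pointer sleeve; not part of the job
- mandrel: steel mandrel with a round foot 28 mm across, 45 mm high, standing on the robot's side of the channel; not part of the job
There are look-alikes about, which are no part of the job. Leave any red look-alike of the blank alone.

How it is judged:
On the way, in this order (a step that is already met when the one before it is completed fails the run):
1. the feed slide is held at its mark, the blank pushed under the pointer line (value of joint feed between 0.094 and 0.106 m and x of blank in the frame of jig between -0.06 and -0.046 m and z of blank in the frame of jig below 0.015 m and angle between blank's own z axis and vertical below 0.1 rad), for 0.2 s.
2. the feed slide is back home and the blank has stayed (value of joint feed below 0.004 m and x of blank in the frame of jig between -0.06 and -0.046 m and z of blank in the frame of jig below 0.015 m and angle between blank's own z axis and vertical below 0.1 rad), for 0.2 s.
At the end, for the whole second after the job is handed in: Fingers hold the grip tab (over 4 N), pointer rod out 80 mm +-5 mm and still; feed slide home (within 4 mm); blank flat and at rest in the channel, within 7 mm of the pointer line along the channel, the point within 13 mm of its centre seen from above (all of step 2 and value of joint pointer between 0.075 and 0.085 m and contact force between pointer and the fingers above 4 N and velocity of joint pointer between -0.01 and 0.01 m/s and linear speed of blank below 0.01 m/s and horizontal distance between pointer_tip and blank below 0.013 m); the arm keeps its last pose, push and grip.
It fails at once if another thing on the bench shifted by more than 25 mm (distance of any of offcut, wheel, gouge, paste_jar, seal_blank, dust_brush, mandrel from where it was at the start of the episode above 0.025 m).
It also fails if it takes over 53 s, if anything falls off the work surface, if the arm or the gripper's body presses on something with over 40 N, if the wrist force passes 120 N, or if a joint passes its speed limit or range.

## Robot

A 6-joint arm with a two-finger parallel gripper is mounted at the origin on the work surface. World frame = base frame: x ahead of the robot, y to its left, z up, the work surface at z = 0. Lengths are in m, angles in rad, forces in N, time in s.
With the tool pointing down it reaches from about 0.275 to 0.75 m from the base axis. Payload 10.2 kg.
Tool frame: the origin (TCP) lies midway between the tips of the shut fingers; the grasp point (between the pads) lies ctrl.hold_point_z behind it (ctrl.hold_point_z is the distance from the TCP to the grasp point, in m); z points along the fingers, y is the line along which they close (so a half turn about z gives the same grasp; the last joint's range is limited). The gripper opens to 88 mm and grips with 3 to 60 N. Pads are 18 mm wide; open, the fingers measure 123 mm over their backs; the gripper's body (75 mm by 187 mm) begins 45 mm behind the grasp point.
Start: joints at [-1.413, 0.313, 1.498, -0, 1.331, -0.223], TCP at [0.195, -0.487, 0.239] pointing down, gripper open.
Joint ranges: [-2.94, 2.94], [-0.97, 2.17], [0.19, 2.56], [-1.23, 4.37], [0.02, 3.11], [-2.88, 2.88]. Speed limits (rad/s): [2.39, 2.39, 3.01, 3.14, 3.14, 3.14].

## Interface

Orientations are given as [roll, pitch, yaw] about the fixed x, y, z axes, in that order (R = Rz(yaw) Ry(pitch) Rx(roll)).
In Python, from rig import ctrl gives the robot as it stands.
- The arm moves only by the tool play_rows, never from a script. Its argument "plan" is a list of rows, each a list of 5 numbers: the shift along the tool's x, y, z in fractions of the full range, 1 being 1 m, then the turn about the tool's z in normalised numbers (1 is pi/2 rad), then the finger opening in m, from 0 to 0.0881. In form: [[dx, dy, dz, spin, jaw], ...]. A call has 1 to 10 rows; each row is the pose to reach, as a shift and turn from the pose commanded when the call began, along the tool's axes at that moment; what a row does not reach only later rows make up. A row lasts 1/12 s, in which the tool goes at most 41.7 mm and 7.16 degrees, less where a joint would pass 70% of its speed; a pose out of reach is approached as far as the arm can. Shift and turn numbers lie between -1 and 1, and a call with a number outside is refused. A call with a gripper value outside its range is refused whole. The fingers move at their own pace and stop on an object; "squeeze" is the grip in N (left out, the last holds). Time passes only in rows, so rows that repeat a pose let the fingers close. It gives the time, the measured TCP pose, the force, the opening and the grip force at its end, in the units of the state.
- ctrl.get_obs(): the state, without advancing time (a new reading comes with each control period).
- ctrl.grab_frame(name): name is "scene" or "top" or "wrist"; returns the picture (400x640x3 uint8, red, green, blue); there is no depth.
- ctrl.get_calibration(name): a dict with "camera_matrix" (3x3 intrinsics, pixels), "rvec" (rotation vector, rad) and "tvec" (3), from world to camera coordinates, as OpenCV has them; the wrist camera has in their place "mount" (4x4, takes a point from camera to tool coordinates, whose origin is the TCP and whose axes are the flange's). Camera axes: x right, y down, z forward; pixel columns grow to the right and rows downward; lengths in m; the calibration is good to about 2 mm. A picture is of the moment at which its call begins: read the wrist's pose just before it. get_calibration takes no time and is no camera call.
- ctrl.sign_off(): hands the job in; it is judged then, once.
Trained networks look in the newest picture that a camera, given by its name, has taken for a name from the list of things; names that differ only in an ending like _2 or _b are one class to them, and where a whole thing is asked for, a point or a joint stands for the part that bears it (a point fixed in the world has none). Each returns a list of dicts, best first, with "p" (0 to 1); they miss things now and then, are a little off and sometimes report something else, mostly with a low value. They report only what shows in the picture. A call takes as long as a camera call. They do not tell look-alikes from the thing itself.
- ctrl.boxes_of(camera, target): "position" ([x, y, z] in m, in the coordinates of the camera as it stood for that picture, good to about 4 mm: the middle of the surface that is visible of it).
- ctrl.masks_of(camera, target): "mask" (400x640 bool, what is visible of it).
- ctrl.landmark_of(camera, target): "position" ([x, y, z] in m, in the coordinates of the camera as it stood for that picture, good to about 4 mm: a listed point, or the origin of a listed thing).
The state is a dict: "t": time; "joint_positions": joint angles; "qvel": joint speeds; "joint_efforts": joint torques, N m; "tcp_pos": TCP position; "eef_rot": TCP orientation; "contact_force": force on the tool from outside, world axes, zero at the start; "moment": the same for the moment, N m; "width": finger opening in m; "grip_force": force on a finger pad.
Only numpy, scipy, OpenCV 4.12 (cv2) and the standard library are available. Lean on these libraries where they do the work, as an engineer would, in place of code of your own. Each camera call takes 0.05 s, during which the arm holds its last target. There are 200 camera calls.

## Working session

There is one attempt and no reset: what is moved stays moved. The work goes in short steps, Python scripts to look and compute and a tool call to move; the robot and the scene stay as the last step left them, time stands still between calls to the robot, and variables do not carry over. Pictures are saved under pics/ and viewed, at most 10 in all, crops included, and the job is handed in when it is done.

Besides the shell and the picture viewer there is one more tool, called after "Request:" as a command line: name --pt "numbers of a row" for each row, then --argument value for the rest. play_rows: Moves the arm, as the interface text tells. Its arguments: {"type":"object","properties":{"plan":{"type":"array","items":{"type":"array","items":{"type":"number"}}},"squeeze":{"type":"number"}},"required":["plan"]}

```bash
mkdir -p pics; ls; cat > h.py <<'E'
import numpy as np, cv2
from rig import ctrl
from scipy.spatial.transform import Rotation as Ro
def c2w(cam,p,obs=None):
    c=ctrl.get_calibration(cam); p=np.asarray(p,float)
    if cam=="wrist":
        obs=obs or ctrl.get_obs()
        q=(np.asarray(c["mount"])@np.r_[p,1])[:3]
        return Ro.from_euler('xyz',obs["eef_rot"]).as_matrix()@q+obs["tcp_pos"]
    R=cv2.Rodrigues(np.asarray(c["rvec"],float))[0]
    return R.T@(p-np.asarray(c["tvec"],float).ravel())
def snap(cam,name):
    im=ctrl.grab_frame(cam); cv2.imwrite(f"pics/{name}.png",im[:,:,::-1]); return im
E
python3 - <<'E'
from h import *
np.set_printoptions(precision=4,suppress=True)
o=ctrl.get_obs(); print({k:np.round(v,4) for k,v in o.items()}, ctrl.hold_point_z)
for cam in ["top","scene"]:
    snap(cam,cam+"0")
    for n in ["jig","feed_grip","feed_index","feed_mark","blank","tab_grip","pointer_tip","sleeve_mouth"]:
        for d in ctrl.landmark_of(cam,n)[:3]: print(cam,n,round(d["p"],2),c2w(cam,d["position"]))
print(ctrl.get_obs()["t"])
E
```

```text
pics
{'t': np.float64(0.0), 'joint_positions': array([-1.4134,  0.3135,  1.4984, -0.    ,  1.331 , -0.2234]), 'qvel': array([ 0.0013, -0.0009,  0.0009, -0.0006,  0.0001,  0.0003]), 'joint_efforts': array([  0.001 , -40.2212, -25.2257,   0.0694,   0.0353,  -0.0001]), 'tcp_pos': array([ 0.1951, -0.4872,  0.2382]), 'eef_rot': array([-3.1403, -0.0003,  0.3808]), 'contact_force': array([ 0.3914,  0.6676, -0.0981]), 'moment': array([-0.0201,  0.0356,  0.0517]), 'grip_force': np.float64(0.0), 'width': np.float64(0.0883)} 0.0187
top jig 0.81 [ 0.5912  0.1104 -0.0035]
top feed_grip 0.75 [0.6775 0.1352 0.0976]
top feed_grip 0.21 [0.5683 0.0154 0.0502]
top feed_index 0.77 [0.6663 0.1779 0.0362]
top feed_index 0.32 [0.4384 0.0909 0.0026]
top feed_mark 0.62 [0.5626 0.1512 0.0624]
top blank 0.97 [ 0.8089  0.1641 -0.0005]
top blank 0.91 [ 0.8149 -0.0996  0.0018]
top blank 0.84 [0.3343 0.1015 0.0015]
top tab_grip 0.7 [0.5621 0.0161 0.11  ]
top tab_grip 0.49 [ 0.4358  0.1817 -0.0015]
top pointer_tip 0.61 [0.5664 0.0173 0.0499]
top sleeve_mouth 0.73 [ 0.5872 -0.0244  0.0719]
top sleeve_mouth 0.6 [ 0.7096 -0.0733  0.0012]
scene jig 0.84 [ 0.5968  0.1156 -0.0048]
scene feed_grip 0.92 [0.6737 0.1428 0.0969]
scene feed_grip 0.39 [ 0.5856 -0.0232  0.0662]
scene feed_index 0.58 [0.6626 0.1806 0.0379]
scene feed_mark 0.89 [0.5707 0.151  0.0613]
scene feed_mark 0.3 [0.5693 0.022  0.052 ]
scene blank 0.95 [0.6129 0.1166 0.0107]
scene blank 0.81 [0.3332 0.1023 0.0005]
scene blank 0.74 [0.5086 0.3308 0.0027]
scene tab_grip 0.75 [0.5669 0.0219 0.1018]
scene pointer_tip 0.62 [0.57   0.023  0.0545]
scene sleeve_mouth 0.7 [ 0.584  -0.0225  0.0664]
0.9
```

```bash
python3 - <<'E'
from h import *
from scipy.optimize import least_squares
pts=[((0,0),(.594,.113)),((.085,0),(.6755,.139)),((-.015,.046),(.5667,.151)),((-.053,-.08),(.5645,.019)),((-.053,-.08),(.5682,.020)),((-.053,-.125),(.5856,-.0235))]
J=np.array([p[0] for p in pts]);W=np.array([p[1] for p in pts])
f=lambda v:((np.c_[np.cos(v[2])*J[:,0]-np.sin(v[2])*J[:,1],np.sin(v[2])*J[:,0]+np.cos(v[2])*J[:,1]]+v[:2]-W).ravel())
r=least_squares(f,[.59,.11,.3]);print(r.x,r.fun.reshape(-1,2)*1000)
t,s=cv2.imread("pics/top0.png"),cv2.imread("pics/scene0.png")
cv2.imwrite("pics/both.png",cv2.resize(np.vstack([t,s]),(480,600)) if 0 else cv2.resize(t,(800,500)))
E
```

```text
[0.59416145 0.11221973 0.31541604] [[ 0.16145438 -0.78027033]
 [-0.53181669 -0.41224881]
 [-1.06830944  0.29724976]
 [ 4.09304365  0.72510078]
 [ 0.39304365 -0.27489922]
 [-3.04741555  0.44506782]]
```

View pics/top0.png

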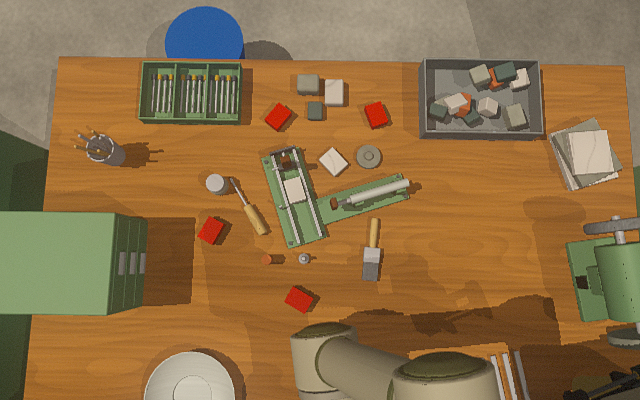

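View pics/scene0.png

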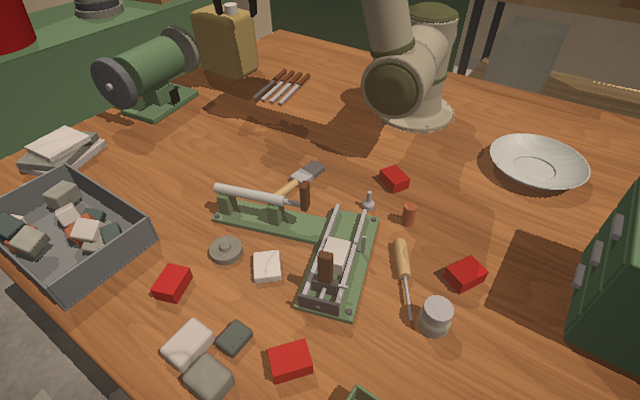

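The top view shows the handle at (285,158), the blank at (293,190) and the tab at (335,203). These match the fitted jig pose: origin (0.594, 0.112), yaw 0.315. I'll move over the feed handle.

The rows are not in the units I measure in: turns go in shares of pi/2 rad. I convert before sending: 0.065 rad is 0.0414.

Request:
play_rows --pt "0.068 -0.04 0 0.0414 0.088" --pt "0.1 -0.06 0 0.0414 0.088" --pt "0.133 -0.079 0 0.0414 0.088" --pt "0.166 -0.099 0 0.0414 0.088" --pt "0.2 -0.119 0 0.0414 0.088" --pt "0.233 -0.138 0 0.0414 0.088" --pt "0.267 -0.158 0 0.0414 0.088" --pt "0.3 -0.178 0 0.0414 0.088" --pt "0.333 -0.198 0 0.0414 0.088" --pt "0.34 -0.202 0 0.0414 0.088"

```text
t: 1.73
tcp_pos: [0.4373, -0.1702, 0.239]
eef_rot: [-3.141, -0.001, 0.319]
contact_force: [0.6, -0.5, -0.1]
width: 0.0877
grip_force: 0.0
```

```bash
cat >> h.py <<'E'
def to(p,yaw=None):
    o=ctrl.get_obs(); R=Ro.from_euler('xyz',o["eef_rot"]).as_matrix()
    d=R.T@(np.array(p)-o["tcp_pos"]); return np.round(d,4), None if yaw is None else round(o["eef_rot"][2]-yaw,3)
def jig(x,y,z,v=(.5942,.1122,.3154)):
    c,s=np.cos(v[2]),np.sin(v[2]); return np.array([v[0]+c*x-s*y,v[1]+s*x+c*y,z])
E
python3 -c "
from h import *
o=ctrl.get_obs();print(o['t'],o['tcp_pos'],o['eef_rot']);print(to(jig(.085,0,.2),.3154))"
```

```text
1.7333 [ 0.43733428 -0.17016122  0.23895804] [-3.14149571e+00 -9.11178514e-04  3.18502255e-01]
(array([ 0.3224, -0.2188,  0.0393]), np.float64(0.003))
```

Request:
play_rows --pt "0.034 -0.023 0 0 0.088" --pt "0.068 -0.046 0 0 0.088" --pt "0.102 -0.069 0 0 0.088" --pt "0.136 -0.092 0 0 0.088" --pt "0.17 -0.115 0 0 0.088" --pt "0.204 -0.138 0 0 0.088" --pt "0.238 -0.161 0 0 0.088" --pt "0.27 -0.184 0 0 0.088" --pt "0.3 -0.205 0 0 0.088" --pt "0.322 -0.219 0 0 0.088"

```text
t: 2.57
tcp_pos: [0.6746, 0.1376, 0.2382]
eef_rot: [-3.141, 0.0, 0.318]
contact_force: [-1.3, 0.5, -0.0]
width: 0.0879
grip_force: 0.0
```

Request:
play_rows --pt "0 0 0 0 0.088" --pt "0 0 0 0 0.088"

```text
t: 2.73
tcp_pos: [0.6739, 0.1355, 0.2377]
eef_rot: [-3.141, 0.001, 0.317]
contact_force: [-0.6, 0.0, 0.1]
width: 0.0884
grip_force: 0.0
```

```bash
python3 - <<'E'
from h import *
np.set_printoptions(precision=4,suppress=True)
o=ctrl.get_obs();print(o['t'],o['tcp_pos'],o['eef_rot'])
snap("wrist","w1")
for n in ["feed_grip","feed_index","feed_mark","blank","tab_grip","jig"]:
    for d in ctrl.landmark_of("wrist",n)[:2]: print(n,round(d["p"],2),c2w("wrist",d["position"],o))
print(to(jig(.085,0,.0763),.3154))
E
```

```text
2.7333 [0.6739 0.1355 0.2377] [-3.1414  0.0012  0.3174]
feed_grip 0.59 [0.6625 0.1748 0.0358]
feed_grip 0.56 [0.6785 0.1417 0.0931]
feed_index 0.85 [0.6632 0.1747 0.035 ]
feed_mark 0.96 [0.5647 0.1523 0.0596]
feed_mark 0.49 [0.5714 0.2428 0.0007]
blank 0.97 [0.6135 0.1181 0.0112]
blank 0.97 [0.5067 0.3285 0.0009]
tab_grip 0.87 [0.5699 0.0163 0.1048]
jig 0.19 [0.5688 0.2418 0.0043]
(array([ 0.0027, -0.004 ,  0.1629]), np.float64(-0.001))
```

View pics/w1.png

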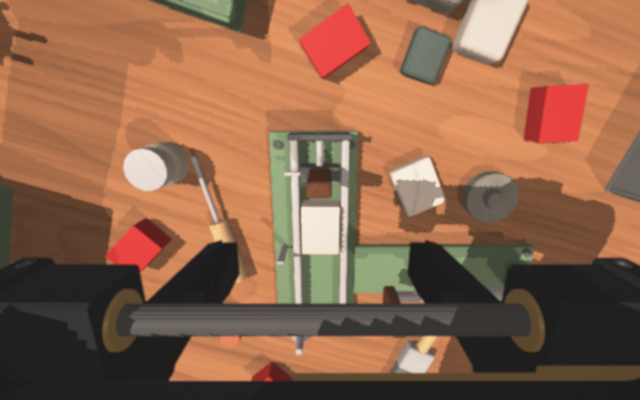

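The wrist view shows the handle at (318,182), the index at (290,174), the blank at (320,228) and the mark post at (282,252), which agrees with the jig fit. I'll descend and grip.

Request:
play_rows --pt "0.003 -0.003 0.03 0 0.07" --pt "0.003 -0.004 0.06 0 0.07" --pt "0.003 -0.004 0.09 0 0.07" --pt "0.003 -0.004 0.12 0 0.07" --pt "0.003 -0.004 0.145 0 0.07" --pt "0.003 -0.004 0.161 0 0.07" --pt "0.003 -0.004 0.161 0 0.07" --pt "0.003 -0.004 0.161 0 0.02" --pt "0.003 -0.004 0.161 0 0.0" --pt "0.003 -0.004 0.161 0 0.0" --squeeze 40

```text
t: 3.92
tcp_pos: [0.6761, 0.1393, 0.0797]
eef_rot: [3.141, -0.003, 0.316]
contact_force: [0.6, -0.0, 0.4]
width: 0.0524
grip_force: 0.0
```

Request:
play_rows --pt "0 0 0 0 0" --pt "0 0 0 0 0" --pt "0 0 0 0 0" --pt "0 0 0 0 0"

```text
t: 4.25
tcp_pos: [0.6754, 0.1395, 0.078]
eef_rot: [-3.141, -0.0, 0.316]
contact_force: [-3.5, 12.2, 3.0]
width: 0.0253
grip_force: 7.2
```

```bash
python3 - <<'E'
from h import *
o=ctrl.get_obs();print({k:np.round(o[k],4) for k in o})
print(to(jig(-.015,0,.0763),.3154), to(jig(.085,0,.0763)))
E
```

```text
{'t': np.float64(4.25), 'joint_positions': array([3.4200e-02, 8.1930e-01, 1.1074e+00, 4.0000e-04, 1.2146e+00,
       1.2891e+00]), 'qvel': array([0.0113, 0.0004, 0.0022, 0.044 , 0.0116, 0.0007]), 'joint_efforts': array([-3.01000e-01, -5.97416e+01, -2.42343e+01, -7.85800e-01,
       -3.03400e-01,  4.10000e-03]), 'tcp_pos': array([0.6754, 0.1395, 0.078 ]), 'eef_rot': array([-3.1413e+00, -4.0000e-04,  3.1570e-01]), 'contact_force': array([-3.4965, 12.1872,  3.0327]), 'moment': array([2.2395, 0.6477, 0.0045]), 'grip_force': np.float64(7.2478), 'width': np.float64(0.0253)}
(array([-0.1007,  0.0008,  0.0017]), np.float64(0.0)) (array([-0.0007,  0.0008,  0.0017]), None)
```

Request:
play_rows --pt "0 -0.001 0 0 0" --pt "0 -0.001 0 0 0" --pt "0 -0.001 0 0 0" --pt "0 -0.001 0 0 0"

```text
t: 4.58
tcp_pos: [0.6751, 0.1404, 0.078]
eef_rot: [-3.142, -0.0, 0.316]
contact_force: [-0.9, 0.1, 2.9]
width: 0.0238
grip_force: 40.0
```

Request:
play_rows --pt "-0.006 0 0 0 0" --pt "-0.012 0 0 0 0" --pt "-0.018 0 0 0 0" --pt "-0.024 0 0 0 0" --pt "-0.03 0 0 0 0" --pt "-0.036 0 0 0 0" --pt "-0.042 0 0 0 0" --pt "-0.048 0 0 0 0" --pt "-0.054 0 0 0 0" --pt "-0.06 0 0 0 0"

```text
t: 5.42
tcp_pos: [0.6183, 0.1216, 0.078]
eef_rot: [3.141, -0.003, 0.316]
contact_force: [8.3, 3.1, -2.1]
width: 0.0234
grip_force: 40.0
```

Request:
play_rows --pt "-0.006 0 0 0 0" --pt "-0.011 0 0 0 0" --pt "-0.016 0 0 0 0" --pt "-0.021 0 0 0 0" --pt "-0.025 0 0 0 0" --pt "-0.028 0 0 0 0" --pt "-0.031 0 0 0 0" --pt "-0.033 0 0 0 0" --pt "-0.034 0 0 0 0" --pt "-0.034 0 0 0 0"

```text
t: 6.25
tcp_pos: [0.5861, 0.111, 0.078]
eef_rot: [3.141, -0.003, 0.315]
contact_force: [8.1, 1.9, -1.7]
width: 0.0235
grip_force: 40.0
```

```bash
python3 - <<'E'
from h import *
np.set_printoptions(precision=4,suppress=True)
o=ctrl.get_obs();print(o['t'],o['tcp_pos'],o['eef_rot'],o['contact_force'],o['grip_force'],o['width'])
def inj(w): 
    c,s=np.cos(.3154),np.sin(.3154); d=w[:2]-np.array([.5942,.1122]); return np.r_[c*d[0]+s*d[1],-s*d[0]+c*d[1],w[2]]
print("tcp jig",inj(o['tcp_pos']), "pull est", np.dot(np.array([.6751,.1404])-o['tcp_pos'][:2],[np.cos(.3157),np.sin(.3157)]))
for cam in ["wrist","top","scene"]:
    snap(cam,cam+"2")
    for n in ["feed_index","feed_mark","blank"]:
        for d in ctrl.landmark_of(cam,n)[:3]:
            w=inj(c2w(cam,d["position"],o))
            if abs(w[0])<.15 and abs(w[1])<.06: print(cam,n,round(d["p"],2),w)
im=cv2.imread("pics/scene2.png")[180:340,270:400]; s=cv2.resize(im,None,fx=3.7,fy=3.7,interpolation=2)
im=cv2.imread("pics/top2.png")[130:260,240:330]; t=cv2.resize(im,(300,433),interpolation=2)
t=cv2.copyMakeBorder(t,0,s.shape[0]-433,0,0,0); cv2.imwrite("pics/c2.png",np.hstack([s,t]))
E
```

```text
6.25 [0.5861 0.111  0.078 ] [ 3.1409 -0.0031  0.3154] [ 8.059   1.9319 -1.6526] 40.003346437588334 0.023464477505684336
tcp jig [-0.008   0.0013  0.078 ] pull est 0.09369858902754999
wrist feed_index 0.98 [-0.0082  0.0383  0.0324]
wrist feed_mark 0.63 [-0.015   0.0491  0.0603]
scene feed_index 0.81 [-0.0107  0.0408  0.0355]
scene feed_mark 0.58 [-0.0096  0.0451  0.0615]
```

View pics/c2.png

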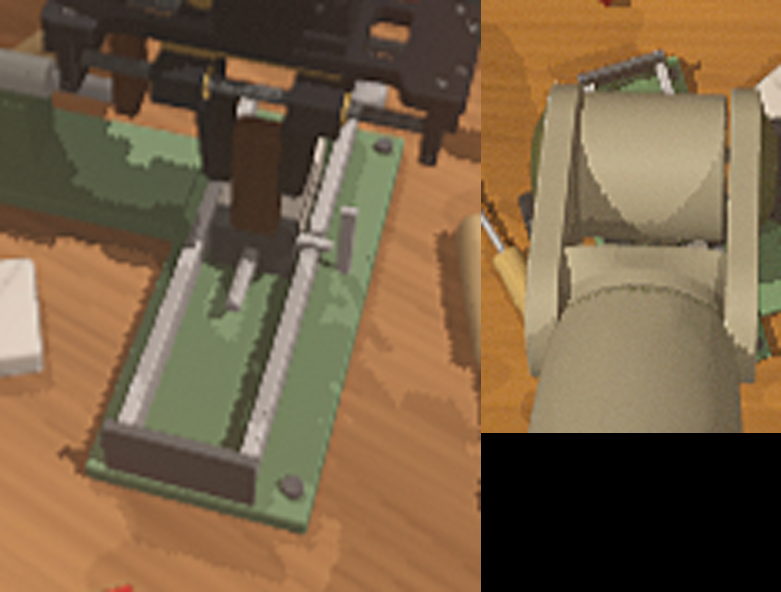

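View pics/wrist2.png

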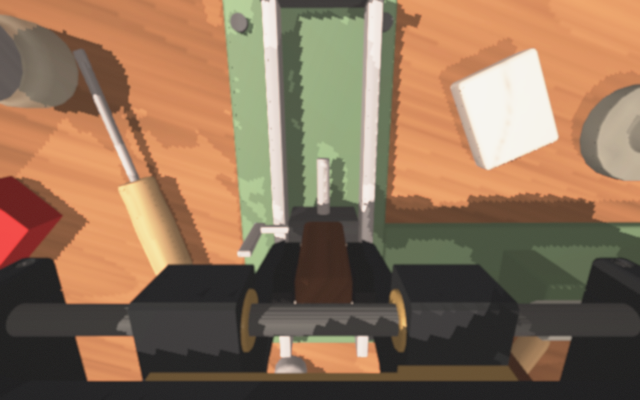

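The scene crop shows the index (315,243) just short of the post foot (345,265). The wrist view agrees, with the index at (272,231). TCP travel gives 93.7 mm of pull, so I'll pull another 6 mm.

Request:
play_rows --pt "-0.002 0 0 0 0" --pt "-0.004 0 0 0 0" --pt "-0.006 0 0 0 0" --pt "-0.006 0 0 0 0" --pt "-0.006 0 0 0 0" --pt "-0.006 0 0 0 0"

```text
t: 7.35
tcp_pos: [0.5805, 0.1091, 0.078]
eef_rot: [3.141, -0.003, 0.315]
contact_force: [7.8, 1.8, -1.7]
width: 0.0238
grip_force: 40.0
```

```bash
python3 - <<'E'
from h import *
np.set_printoptions(precision=4,suppress=True)
o=ctrl.get_obs();print(o['t'],o['tcp_pos'],o['contact_force'][:2],o['grip_force'])
def inj(w): 
    c,s=np.cos(.3154),np.sin(.3154); d=w[:2]-np.array([.5942,.1122]); return np.r_[c*d[0]+s*d[1],-s*d[0]+c*d[1],w[2]]
print("pull est", np.dot(np.array([.6751,.1404])-o['tcp_pos'][:2],[np.cos(.3157),np.sin(.3157)]))
im={}
for cam in ["wrist","scene"]:
    im[cam]=snap(cam,cam+"3")[:,:,::-1].copy()
    for n in ["feed_index","feed_mark","blank"]:
        for d in ctrl.landmark_of(cam,n)[:3]:
            w=inj(c2w(cam,d["position"],o))
            if abs(w[0])<.15 and abs(w[1])<.06: print(cam,n,round(d["p"],2),w)
def proj(cam,P):
    c=ctrl.get_calibration(cam);K=np.asarray(c["camera_matrix"])
    if cam=="wrist":
        q=Ro.from_euler('xyz',o["eef_rot"]).as_matrix().T@(P-o["tcp_pos"]); q=(np.linalg.inv(c["mount"])@np.r_[q,1])[:3]
    else: q=cv2.Rodrigues(np.asarray(c["rvec"],float))[0]@P+np.asarray(c["tvec"]).ravel()
    u=K@q; return u[:2]/u[2]
out=[]
for cam,(x0,y0) in (("wrist",(220,190)),("scene",(320,200))):
    print(cam,[proj(cam,jig(x,.039,.036)) for x in (-.010,-.015,-.020)], proj(cam,jig(-.015,.046,.06)),proj(cam,jig(-.015,.046,.012)))
    print("crop origin",x0,y0)
    out.append(cv2.resize(im[cam][y0:y0+80,x0:x0+66],None,fx=6,fy=6,interpolation=0))
cv2.imwrite("pics/c3.png",np.hstack(out))
E
```

```text
7.35 [0.5805 0.1091 0.078 ] [7.8307 1.82  ] 40.00337711535394
pull est 0.09963587062329506
wrist feed_index 0.9 [-0.0117  0.0368  0.034 ]
wrist feed_mark 0.79 [-0.0161  0.0481  0.0614]
scene feed_index 0.97 [-0.0147  0.0417  0.0379]
scene feed_mark 0.95 [-0.013   0.0475  0.06  ]
wrist [array([263.2487, 222.7887]), array([263.673 , 230.0111]), array([264.0912, 237.1317])] [243.9132 245.7043] [260.037  217.5155]
crop origin 220 190
scene [array([358.3322, 245.165 ]), array([358.9115, 243.1973]), array([359.4852, 241.2488])] [363.4674 235.498 ] [361.7115 252.1293]
crop origin 320 200
```

View pics/c3.png

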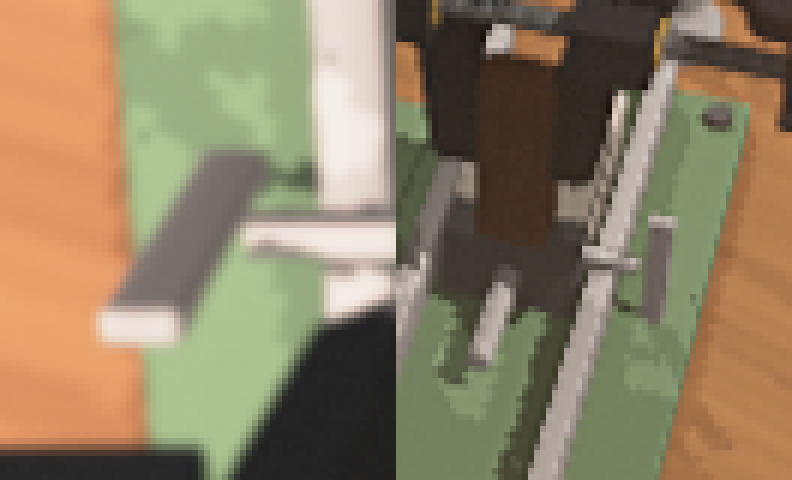

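In the wrist crop the index end (261,230) is level with the post to about 1 mm. I'll release it there.

Request:
play_rows --pt "0 0 0 0 0" --pt "0 0 0 0 0" --pt "0 0 0 0 0.07" --pt "0 0 0 0 0.07" --pt "0 0 0 0 0.07" --pt "0 0 0 0 0.07" --pt "0 0 0 0 0.07" --pt "0 0 -0.04 0 0.07" --pt "0 0 -0.08 0 0.07" --pt "0 0 -0.12 0 0.07"

```text
t: 8.58
tcp_pos: [0.5794, 0.1092, 0.199]
eef_rot: [-3.141, 0.001, 0.316]
contact_force: [0.5, -0.2, -1.0]
width: 0.0699
grip_force: 0.0
```

Request:
play_rows --pt "-0.01 0.01 0 0 0.07" --pt "-0.03 0.03 0 0 0.07" --pt "-0.06 0.05 0 0 0.07" --pt "-0.09 0.06 0 0 0.07" --pt "-0.1 0.06 0 0 0.07" --pt "-0.1 0.06 0 0 0.07" --pt "-0.1 0.06 0 0 0.07"

```text
t: 9.17
tcp_pos: [0.5038, 0.0212, 0.198]
eef_rot: [3.141, -0.001, 0.315]
contact_force: [0.1, -0.0, -0.7]
width: 0.0697
grip_force: 0.0
```

```bash
python3 - <<'E'
from h import *
np.set_printoptions(precision=4,suppress=True)
o=ctrl.get_obs();print(o['t'],o['tcp_pos'],o['eef_rot'])
def inj(w): 
    c,s=np.cos(.3154),np.sin(.3154); d=w[:2]-np.array([.5942,.1122]); return np.r_[c*d[0]+s*d[1],-s*d[0]+c*d[1],w[2]]
for cam in ["wrist","scene"]:
    snap(cam,cam+"4")
    for n in ["feed_index","feed_mark","blank","tab_grip","pointer_tip","sleeve_mouth"]:
        for d in ctrl.landmark_of(cam,n)[:3]:
            w=inj(c2w(cam,d["position"],o))
            if abs(w[0])<.15 and abs(w[1])<.14: print(cam,n,round(d["p"],2),w)
print(to(jig(-.053,-.08,.0893),.3154))
E
```

```text
9.1667 [0.5038 0.0212 0.198 ] [ 3.1413 -0.0006  0.3153]
wrist feed_index 0.65 [0.017  0.132  0.0009]
wrist feed_mark 0.58 [-0.0171  0.0482  0.0613]
wrist blank 0.88 [-0.0511 -0.0026  0.015 ]
wrist tab_grip 0.81 [-0.0525 -0.0799  0.1052]
wrist pointer_tip 0.69 [-0.0498 -0.0793  0.051 ]
wrist sleeve_mouth 0.63 [-0.0505 -0.1263  0.0692]
scene feed_index 0.97 [0.0842 0.0448 0.0341]
scene feed_index 0.63 [0.0846 0.0039 0.0955]
scene feed_mark 0.83 [-0.0128  0.0467  0.0588]
scene feed_mark 0.55 [-0.0555 -0.0772  0.1005]
scene tab_grip 0.86 [-0.0557 -0.0794  0.0998]
scene pointer_tip 0.94 [-0.0512 -0.0835  0.0524]
scene sleeve_mouth 0.86 [-0.0525 -0.1248  0.0649]
scene sleeve_mouth 0.15 [ 0.0639 -0.1186  0.0019]
(array([0.0614, 0.0216, 0.1084]), np.float64(0.0))
```

View pics/wrist4.png

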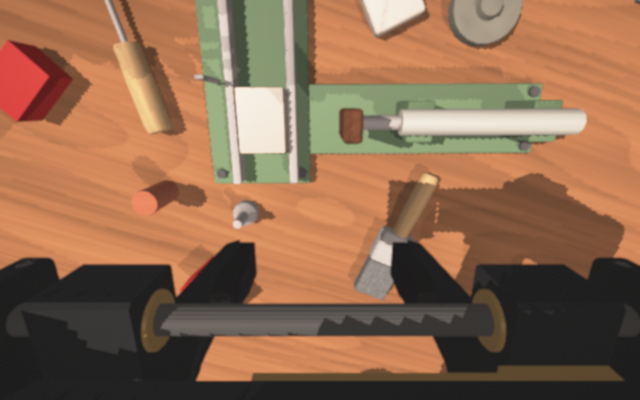

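The blank (260,120) stayed at jig x ≈ -51 mm and the slide is home. The tab is at (352,125), where the fit puts it. I'll grip it.

Request:
play_rows --pt "0.03 0.01 0 0 0.06" --pt "0.061 0.021 0 0 0.06" --pt "0.061 0.021 0 0 0.06" --pt "0.061 0.021 0.03 0 0.06" --pt "0.061 0.021 0.06 0 0.06" --pt "0.061 0.021 0.085 0 0.06" --pt "0.061 0.021 0.1 0 0.06" --pt "0.061 0.021 0.107 0 0.06" --pt "0.061 0.021 0.107 0 0.06" --pt "0.061 0.021 0.107 0 0.02"

```text
t: 10.7
tcp_pos: [0.5684, 0.0201, 0.0915]
eef_rot: [3.141, -0.001, 0.316]
contact_force: [-0.0, -0.1, 0.7]
width: 0.0554
grip_force: 0.0
```

Request:
play_rows --pt "0 0 0 0 0" --pt "0 0 0 0 0" --pt "0 0 0 0 0" --pt "0 0 0 0 0" --pt "0 0 0 0 0" --pt "0 0 0 0 0" --pt "0 0 0 0 0" --squeeze 40

```text
t: 11.28
tcp_pos: [0.568, 0.0206, 0.0909]
eef_rot: [-3.141, -0.0, 0.316]
contact_force: [-1.0, 4.2, 2.1]
width: 0.0134
grip_force: 40.0
```

```bash
python3 - <<'E'
from h import *
np.set_printoptions(precision=4,suppress=True)
o=ctrl.get_obs();print(o['t'],o['tcp_pos'],o['eef_rot'],o['contact_force'],o['moment'],o['width'],o['grip_force'])
print(to(jig(-.053,-.08,.0893),.3154),to(jig(-.053,0,.0893),.3154))
E
```

```text
11.2833 [0.568  0.0206 0.0909] [-3.1408 -0.0001  0.3159] [-1.002   4.2462  2.096 ] [0.5548 0.1618 0.0589] 0.013371581782321649 39.99651778489351
(array([0.0003, 0.0011, 0.0016]), np.float64(0.001)) (array([ 0.0004, -0.0789,  0.0016]), np.float64(0.001))
```

Request:
play_rows --pt "0 -0.008 0 0 0" --pt "0 -0.016 0 0 0" --pt "0 -0.024 0 0 0" --pt "0 -0.032 0 0 0" --pt "0 -0.04 0 0 0" --pt "0 -0.048 0 0 0" --pt "0 -0.055 0 0 0" --pt "0 -0.061 0 0 0" --pt "0 -0.066 0 0 0" --pt "0 -0.07 0 0 0"

```text
t: 12.12
tcp_pos: [0.5465, 0.0855, 0.0908]
eef_rot: [3.138, 0.0, 0.316]
contact_force: [-0.4, -11.7, 1.0]
width: 0.0133
grip_force: 40.0
```

Request:
play_rows --pt "0 -0.003 0 0 0" --pt "0 -0.006 0 0 0" --pt "0 -0.009 0 0 0" --pt "0 -0.0105 0 0 0" --pt "0 -0.0105 0 0 0" --pt "0 -0.0105 0 0 0"

```text
t: 12.62
tcp_pos: [0.5434, 0.0951, 0.0909]
eef_rot: [3.138, 0.0, 0.316]
contact_force: [0.4, -11.9, 0.0]
width: 0.0136
grip_force: 40.0
```

```bash
python3 - <<'E'
from h import *
np.set_printoptions(precision=4,suppress=True)
o=ctrl.get_obs();print(o['t'],o['tcp_pos'],o['eef_rot'],o['contact_force'],o['width'],o['grip_force'])
def inj(w): 
    c,s=np.cos(.3154),np.sin(.3154); d=w[:2]-np.array([.5942,.1122]); return np.r_[c*d[0]+s*d[1],-s*d[0]+c*d[1],w[2]]
print("pull", inj(o['tcp_pos'])-inj(np.array([.568,.0206,.0909])))
ims=[]
for cam in ["wrist","scene"]:
    ims.append(snap(cam,cam+"5")[:,:,::-1])
    for n in ["feed_index","feed_mark","blank","tab_grip","pointer_tip","sleeve_mouth"]:
        for d in ctrl.landmark_of(cam,n)[:3]:
            w=inj(c2w(cam,d["position"],o))
            if abs(w[0])<.15 and abs(w[1])<.14: print(cam,n,round(d["p"],2),w)
a=cv2.resize(ims[0],(800,500))[100:400]; b=cv2.resize(ims[1][160:280,200:400],(500,300),interpolation=2)
b=cv2.copyMakeBorder(b,0,0,0,300,0); cv2.imwrite("pics/c5.png",np.vstack([a,b]))
E
```

```text
12.6167 [0.5434 0.0951 0.0909] [3.1382 0.0004 0.316 ] [  0.3831 -11.859    0.0031] 0.01357786484212487 40.01535296905786
pull [-0.0003  0.0785 -0.    ]
wrist feed_mark 0.62 [-0.0146  0.046   0.0596]
wrist blank 0.75 [-0.0486 -0.0027  0.0127]
wrist tab_grip 0.81 [-0.053  -0.0014  0.1062]
wrist pointer_tip 0.86 [-0.0513  0.0004  0.0508]
wrist sleeve_mouth 0.86 [-0.0532 -0.1257  0.0691]
scene feed_index 0.91 [0.0857 0.0394 0.0362]
scene feed_mark 0.86 [-0.0126  0.0467  0.0627]
scene blank 0.86 [-0.0487 -0.0034  0.0111]
scene tab_grip 0.68 [-0.0546 -0.0022  0.1028]
scene pointer_tip 0.67 [-0.0515 -0.0005  0.0531]
scene sleeve_mouth 0.62 [-0.0518 -0.1228  0.0653]
```

View pics/c5.png

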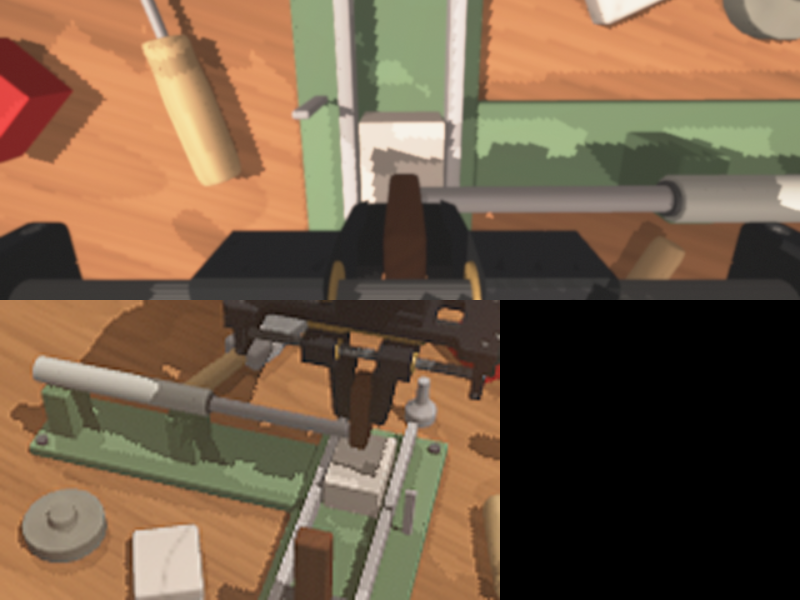

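The wrist crop shows the dark ring just emerging at the sleeve mouth (672,198), the tab over the blank, and the slide home. The ring needs about 1.5 mm more. I'll add that and check the blank's x from its edges.

Request:
play_rows --pt "0 -0.001 0 0 0" --pt "0 -0.0015 0 0 0" --pt "0 -0.0015 0 0 0" --pt "0 -0.0015 0 0 0" --pt "0 -0.0015 0 0 0" --pt "0 -0.0015 0 0 0"

```text
t: 13.82
tcp_pos: [0.5429, 0.0964, 0.0909]
eef_rot: [3.138, 0.0, 0.316]
contact_force: [0.9, -12.1, 0.0]
width: 0.0137
grip_force: 40.0
```

```bash
python3 - <<'E'
from h import *
np.set_printoptions(precision=4,suppress=True)
o=ctrl.get_obs();print(o['t'],o['tcp_pos'],o['contact_force'],o['grip_force'],o['qvel'])
def inj(w): 
    c,s=np.cos(.3154),np.sin(.3154); d=w[:2]-np.array([.5942,.1122]); return np.r_[c*d[0]+s*d[1],-s*d[0]+c*d[1],w[2]]
print("pull", inj(o['tcp_pos'])-inj(np.array([.568,.0206,.0909])))
im=snap("wrist","w6")[:,:,::-1].copy()
c=ctrl.get_calibration("wrist");K=np.asarray(c["camera_matrix"])
def proj(P):
    q=Ro.from_euler('xyz',o["eef_rot"]).as_matrix().T@(P-o["tcp_pos"]); q=(np.linalg.inv(c["mount"])@np.r_[q,1])[:3]
    u=K@q; return u[:2]/u[2]
print("post",proj(jig(-.015,.046,.06)))
for x in (-.016,-.023,-.030): print(x,"far top edge",proj(jig(x,0,.042)),"far bottom",proj(jig(x,0,.012)))
print("mouth",proj(jig(-.053,-.125,.07)),"ring",proj(jig(-.053,-.121,.07)))
out=[cv2.resize(im[150:250,x0:x0+80],None,fx=5,fy=5,interpolation=0) for x0 in (285,515)]
out[0]=cv2.resize(im[150:250,230:370],None,fx=4,fy=5,interpolation=0)
out[1]=cv2.resize(im[200:270,515:555],(240,500),interpolation=0)
cv2.imwrite("pics/c6.png",np.hstack(out))
E
```

```text
13.8167 [0.5429 0.0964 0.0909] [  0.8682 -12.0559   0.0063] 40.0158644746989 [ 0.0012 -0.0012 -0.0013 -0.0023  0.0012  0.0016]
pull [-0.0003  0.0799 -0.    ]
post [243.4018 173.2891]
-0.016 far top edge [322.9806 168.9942] far bottom [322.88   161.0421]
-0.023 far top edge [322.9767 179.777 ] far bottom [322.8774 170.542 ]
-0.03 far top edge [322.9728 190.3423] far bottom [322.8749 179.8742]
mouth [537.1795 240.7408] ring [530.3412 240.7458]
```

View pics/c6.png

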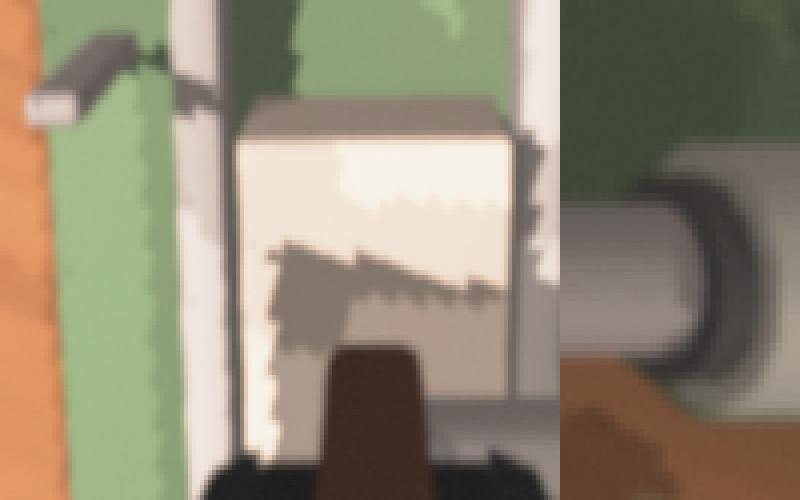

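The blank's far top edge is at row 177.4. Corrected against the post, that puts its centre at jig x ≈ -52.6 mm. The ring is just out, the pull is 79.9 mm and the hold is steady, so I'm handing in.

```bash
python3 -c "
from rig import ctrl
print(ctrl.sign_off())"
```

```text
the job is handed in; nothing more can be done
None
```

I handed the job in after about 14 s of robot time; no verdict came back. By my measurements the blank is at jig x ≈ -53 mm, the slide is home, and the rod is held steady at about 80 mm with a 40 N grip, its point over the middle of the blank.

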